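# Seat the relay in the test jig and lock the hold-down over it

## Robot

A 6-joint arm with a two-finger parallel gripper is mounted at the origin on the work surface. World frame = base frame: x ahead of the robot, y to its left, z up, the work surface at z = 0. Lengths are in mm, angles in rad, forces in N, time in s.
With the tool pointing down it reaches from about 350 to 775 mm from the base axis. Payload 7.3 kg.
Tool frame: the origin (TCP) lies on the centre line of the jaws, within the pads' length; the fingertips stand 17 mm ahead of it and the grasp point (between the pads) lies 2 mm behind it; z points along the fingers, y is the line along which they close (so a half turn about z gives the same grasp; the last joint's range is limited). The gripper opens to 92 mm and grips with 3 to 60 N. Pads are 19 mm wide; open, the fingers measure 130 mm over their backs; the gripper's body (75 mm by 190 mm) begins 47 mm behind the grasp point.
Start: joints at [1.088, 0.342, 1.524, -0, 1.275, -0.146], TCP at [173.482, 495.53, 219.041] pointing down, gripper open.
Joint ranges: [-2.53, 2.53], [-0.77, 2.02], [0.04, 2.7], [-1, 4.14], [0.28, 2.66], [-3.11, 3.11]. Speed limits (rad/s): [2.57, 2.57, 3.14, 3.14, 3.14, 3.14].

## Interface

Orientations are given as [roll, pitch, yaw] about the fixed x, y, z axes, in that order (R = Rz(yaw) Ry(pitch) Rx(roll)).
In Python, from plant import bot gives the robot as it stands. The module is installed in compiled form; this text tells all that it offers.
- The arm moves only by the shell command python3 -m pendant 'ROWS'. ROWS is JSON, a list of rows, each a list of 3 entries, a list of its own where there are three numbers: the shift along the world's x, y, z as a fraction of full scale, then the turn, a rotation vector about the world's x, y, z as a fraction of full scale, then the opening, from -1 (shut) to 1 (fully open), so that 0 is half open. In form: [[[tx, ty, tz], [rx, ry, rz], claw], ...]. A call has exactly 10 rows; each row shifts and turns the commanded pose from where the row before left it; what a row does not reach is not made up. Full scale, the value 1, is 30 mm for a shift and 0.12 rad for a turn. A row lasts 1/12 s, in which the tool goes at most 41.7 mm and 7.16 degrees, less where a joint would pass 70% of its speed; a pose out of reach is approached as far as the arm can. A call with a number of a shift or a turn outside -1 to 1 is refused whole. A call with a gripper value outside its range is refused whole. The fingers move at their own pace and stop on an object; the grip force is fixed at half the most. Time passes only in rows, so rows that do not move let the fingers close, or fill a call up. It gives the time, the measured TCP pose, the force, the opening and the grip force at its end, in the units of the state.
- bot.get_obs(): the state, without advancing time (a new reading comes with each control period).
- bot.capture(name): name is "side" or "top" or "wrist"; returns the picture (400x640x3 uint8, blue, green, red); there is no depth.
- bot.camera_params(name): a dict with "fovy" (degrees; the focal length in pixels is half the picture's height over the tangent of half this angle, whatever the lens; pixels are square), "cx", "cy" (the principal point, pixels), "camera_from_world" (4x4, takes a point from world to camera coordinates). Camera axes: x right, y down, z forward; pixel columns grow to the right and rows downward; lengths in mm; the calibration is good to about 2 mm. A picture is of the moment at which its call begins: read the wrist's pose just before it. camera_params takes no time and is no camera call; for the wrist camera it gives the pose at the moment of the call.
- bot.close_job(): hands the job in; it is judged then, once.
The state is a dict: "time": time; "joint_positions": joint angles; "dq": joint speeds; "tau": joint torques, N m; "tool_pos": TCP position; "tcp_rot": TCP orientation; "contact_force": force on the tool from outside, world axes, zero at the start; "moment": the same for the moment, N m; "grip_width": finger opening in mm; "finger_force": force on a finger pad.
Only numpy, scipy, OpenCV 4.12 (cv2) and the standard library are available. Lean on these libraries where they do the work, as an engineer would, in place of code of your own. Each camera call takes 0.05 s, during which the arm holds its last target. There are 200 camera calls.

## Task

Plug the grey box-shaped relay fully home into the black socket of the test jig and let go of it. Then pull up the lock plunger's knob, slide the hold-down section along its rail to the next hole so that its arm lies over the relay, and push the knob all the way down so the pin is fully home in that hole. The plunger's spring is tired and pushes the pin back up half-way, so finish while still holding the knob fully down; leave the other things on the bench where they are.

Things in the scene. Friction and masses are not known exactly. Their poses are not given: they have to be found in the camera images.
- relay_mid (a point): Relay, loose, about 60 g: grey body 36 x 24 x 40 mm (along its x, y, z) over a black plug block 26 x 16 x 12 mm, on which it stands upright at the start (52 mm tall in all). This point is its centre, 26 mm above the foot of the plug; z is up, x along the long side. Either way round fits.
- socket_mouth (a point): Centre of the mouth of the socket, a black block 50 x 40 x 20 mm on the fixed jig; its top face is 32 mm above the bench. Hole 27.5 x 17.5 mm (long along x), 14 mm deep, chamfered; the relay's body rests on the top face, its centre then 14 mm above this point. Axes are the jig's: x across to the rail, y along the rail, the way the section must slide, z up.
- section (a joint): Travel in m of the hold-down section, an aluminium sleeve 46 x 50 mm (top 57 mm above the bench) on the rail; 0 at the hole where it starts, growing along the jig's +y. Holes at 0, 0.065 (the next one, arm over the socket) and 0.130; the pin has 1 mm play each way. Some 2 N moves it when unlocked.
- holddown_tip (a point): Free end of the section's steel hold-down arm, on its underside, 77 mm above the bench. The arm is 18 mm wide and 6 mm thick and runs from here 61 mm along the jig's +x to its upright; at the start it lies 65 mm to the -y side of the socket, at the next hole over the socket, 5 mm above a seated relay.
- plunger (a joint): Height in m of the lock plunger above fully home, 0 to 0.022. Left alone in a hole it stays at about 0.004 (half-way, still locked); the pin is clear of the hole above 0.012 and rests on the rail at 0.012 between holes. Spring 600 N/m about 0.004: some 6 N pulls it clear, 2.5 N pushes it home.
- knob_mid (a point): Middle of the plunger's knob, a black upright cylinder 28 mm in diameter, 28 mm tall, on top of the section and moving with it; 87 mm above the bench when home, about 91 mm at the start. Its underside is 16 mm above the section when home. Both sides of it along the rail are free; the arm's upright stands 44 mm off on the socket's side. Axes are the jig's.
- multimeter: Yellow multimeter lying on the bench, 150 x 78 x 30 mm; origin at its underside centre. To be left alone.
- capacitor: Black round capacitor can standing on the bench, 35 mm in diameter, 45 mm tall; origin at its underside centre. To be left alone.
- screwdriver: Screwdriver lying on the bench beyond the jig. To be left alone.
There are look-alikes about, which are no part of the job. What is shaped like the part that bears relay_mid but purple or yellow is not meant.

How it is judged (in metres and radians):
On the way, in this order (a step that is already met when the one before it is completed fails the run):
1. the relay is fully plugged into the socket and let go, with the section still at its first hole (z of relay_mid in the frame of socket_mouth below 0.016 m and horizontal distance between relay_mid and socket_mouth below 0.003 m and angle between relay_mid's own z axis and vertical below 0.08 rad and contact force between the fingers and relay below 0.1 N and value of joint section below 0.01 m), for 0.2 s.
2. the plunger is pulled up until the pin is clear of the hole (value of joint plunger above 0.0115 m and contact force between the fingers and plunger above 0.5 N), for 0.05 s.
At the end, for the whole second after the job is handed in: The section is at the next hole (0.065 m, within 3 mm), the pin is fully home (plunger below 2 mm) and the fingers still hold the knob there (over 1 N); the relay sits upright and fully home in the socket (centre at most 16 mm above the mouth, within 3 mm of its centre, turned less than 7 degrees) (value of joint section between 0.062 and 0.068 m and value of joint plunger below 0.002 m and contact force between the fingers and plunger above 1 N and z of relay_mid in the frame of socket_mouth below 0.016 m and horizontal distance between relay_mid and socket_mouth below 0.003 m and angle between the x axis of relay_mid and the x axis of socket_mouth, either way round below 0.12 rad and angle between relay_mid's own z axis and vertical below 0.08 rad); the arm keeps its last pose, push and grip.
It fails at once if a bystander was moved by more than 30 mm (distance of any of multimeter, capacitor, screwdriver from where it was at the start of the episode above 0.03 m).
It also fails if it takes over 51 s, if anything falls off the work surface, if the arm or the gripper's body presses on something with over 40 N, if the wrist force passes 120 N, or if a joint passes its speed limit or range.

## Working session

There is one attempt and no reset: what is moved stays moved. The work goes in short steps, Python scripts to look and compute and a shell command to move; the robot and the scene stay as the last step left them, time stands still between calls to the robot, and variables do not carry over. Pictures are saved under pics/ and viewed, at most 10 in all, crops included, and the job is handed in when it is done.

```bash
mkdir -p pics
python3 - <<'E'
from plant import bot
import cv2,numpy as np
o=bot.get_obs();print({k:np.round(v,3).tolist() for k,v in o.items()})
for n in("top","side"):
    im=bot.capture(n);cv2.imwrite(f"pics/{n}0.png",im)
    p=bot.camera_params(n);print(n,p["fovy"],p["cx"],p["cy"],np.round(p["camera_from_world"],3).tolist())
E
```

```text
{'time': 0.0, 'joint_positions': [1.088, 0.343, 1.525, -0.0, 1.275, -0.146], 'dq': [-0.001, 0.001, -0.002, 0.0, 0.0, 0.001], 'tau': [-0.0, -43.125, -24.421, 0.072, 0.056, -0.0], 'tool_pos': [173.284, 495.138, 218.344], 'tcp_rot': [-3.14, -0.0, 2.805], 'contact_force': [0.096, -0.271, -0.653], 'moment': [0.013, -0.038, 0.003], 'finger_force': 0.0, 'grip_width': 91.913}
top 43.468484906570104 325.9943436394366 192.1098703120787 [[0.02, -1.0, 0.006, -118.976], [-0.99, -0.02, -0.142, 595.943], [0.142, -0.003, -0.99, 1422.042], [0.0, 0.0, 0.0, 1.0]]
side 42.90793502377414 321.0747589631884 197.0809451228583 [[0.69, -0.724, -0.023, -467.321], [-0.436, -0.39, -0.811, 283.484], [0.578, 0.569, -0.584, 1008.255], [0.0, 0.0, 0.0, 1.0]]
```

View pics/top0.png

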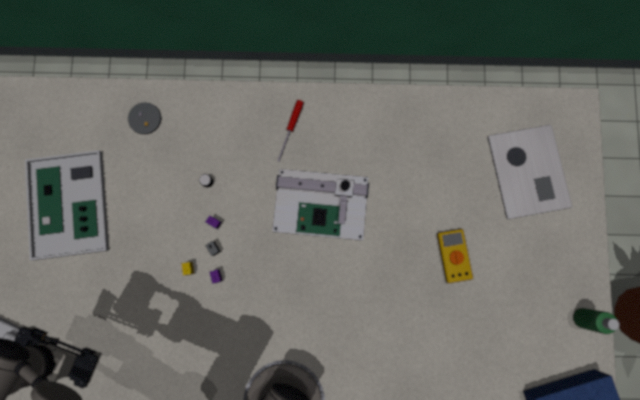

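View pics/side0.png

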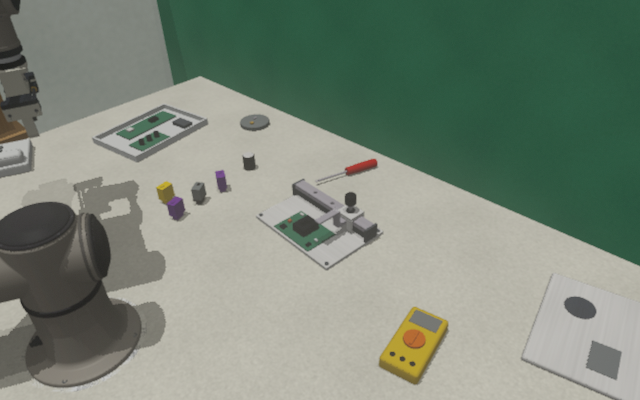

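Top view: the jig is around (320,205) with the socket at (319,217) and the knob at (345,186). Of the four relay-shaped things, (214,222) and (216,275) are purple and (187,268) is yellow. The grey one at (213,247) fits the description. I'll confirm it in an enlarged crop and locate everything coarsely.

```bash
cat > h.py <<'E'
from plant import bot
import cv2,numpy as np
def cam(n):
    p=bot.camera_params(n);return 200/np.tan(np.radians(p["fovy"]/2)),p["cx"],p["cy"],np.array(p["camera_from_world"])
def ray(c,u,v):
    f,cx,cy,T=c;R=T[:3,:3];return -R.T@T[:3,3],R.T@np.array([(u-cx)/f,(v-cy)/f,1])
def plane(c,u,v,z):
    o,d=ray(c,u,v);return o+d*(z-o[2])/d[2]
def proj(c,P):
    f,cx,cy,T=c;q=T[:3,:3]@np.array(P,float)+T[:3,3];return np.array([f*q[0]/q[2]+cx,f*q[1]/q[2]+cy])
def two(c1,a,c2,b):
    o1,d1=ray(c1,*a);o2,d2=ray(c2,*b);s=np.linalg.lstsq(np.c_[d1,-d2],o2-o1,rcond=None)[0]
    p,q=o1+s[0]*d1,o2+s[1]*d2;return (p+q)/2,np.linalg.norm(p-q)
E
python3 - <<'E'
from h import *
t=cam("top");s=cam("side")
print("relay",plane(t,213,247,45),two(t,(213,246),s,(199,191)))
print("knob",plane(t,345,185,100),two(t,(345,185),s,(350,199)))
print("socket",plane(t,319,217,32),plane(s,306,225,32))
a=cv2.imread("pics/top0.png");b=cv2.imread("pics/side0.png")
A=cv2.resize(a[160:290,170:380],None,fx=3.8,fy=3.8,interpolation=cv2.INTER_CUBIC)[:, :798]
cv2.imwrite("pics/crop_relay.png",cv2.resize(b[160:260,150:390],None,fx=3.3,fy=3.3,interpolation=cv2.INTER_CUBIC))
E
```

```text
relay [432.3147255  213.78375345  45.        ] (array([434.39829565, 217.57247082,  31.92338895]), np.float64(2.8047713465642206))
knob [ 611.31000128 -159.77562153  100.        ] (array([ 612.70890567, -160.19410341,   91.71055694]), np.float64(0.2265917267354369))
socket [525.93069076 -87.99321377  32.        ] [522.95722686 -97.76498738  32.        ]
```

View pics/crop_relay.png

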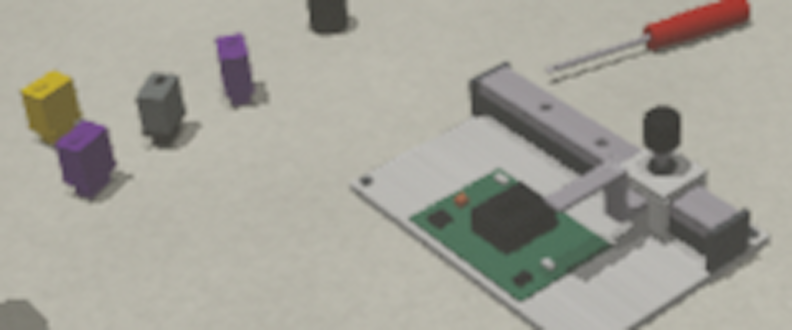

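The grey relay is at about (160,105) in the crop, between the purple and yellow look-alikes. That confirms (213,247) in the top view. Moving above it.

```bash
python3 -m pendant '[[[0.6,-0.6,0],[0,0,0],0.2],[[0.9,-0.95,0],[0,0,0],0.2],[[0.95,-0.98,0],[0,0,0],0.2],[[0.95,-0.98,0],[0,0,0],0.2],[[0.95,-0.98,0],[0,0,0],0.2],[[0.95,-0.98,0],[0,0,0],0.2],[[0.95,-0.98,0],[0,0,0],0.2],[[0.95,-0.98,0],[0,0,0],0.2],[[0.9,-0.98,0],[0,0,0],0.2],[[0.6,-0.8,0],[0,0,0],0.2]]'
python3 - <<'E'
from h import *
o=bot.get_obs();print(o["time"],np.round(o["tool_pos"],1),o["tcp_rot"],o["grip_width"])
c=cam("wrist");np.save("w1.npy",np.array([c[0],c[1],c[2],*c[3].ravel()]))
print(ray(c,320,200))
cv2.imwrite("pics/w1.png",bot.capture("wrist"))
E
```

```text
time: 0.93
tool_pos: [436.3, 216.9, 218.8]
tcp_rot: [-3.141, 0.0, 2.803]
contact_force: [0.8, 0.3, 0.2]
grip_width: 55.0
finger_force: 0.0
0.9333 [436.3 216.9 218.8] [-3.14131497e+00  3.53112493e-04  2.80341498e+00] 55.025855302346024
(array([372.72352557, 239.20566795, 384.57478338]), array([ 0.26190284, -0.07883292, -0.96218666]))
```

View pics/w1.png

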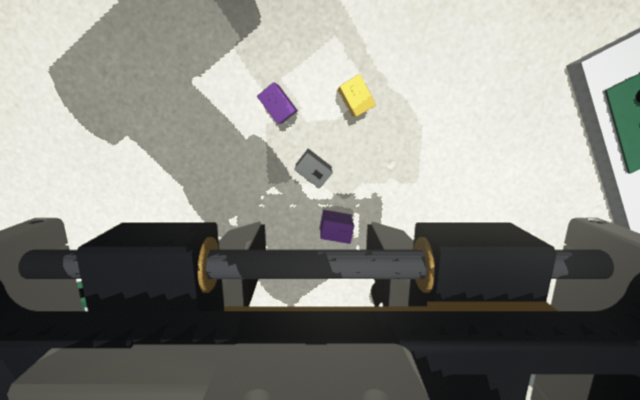

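Run:
```python
from h import *
im=cv2.imread("pics/w1.png");a=im[135:200,280:350]
cv2.imwrite("pics/w1c.png",cv2.resize(a,None,fx=8,fy=8,interpolation=cv2.INTER_CUBIC))
w=np.load("w1.npy");c=(w[0],w[1],w[2],w[3:].reshape(4,4))
g=cv2.cvtColor(im,cv2.COLOR_BGR2GRAY)
for lo,hi in((60,130),(75,130),(85,135)):
    m=np.zeros_like(g);m[140:195,285:345]=cv2.inRange(g,lo,hi)[140:195,285:345]
    m=cv2.morphologyEx(cv2.morphologyEx(m,cv2.MORPH_CLOSE,np.ones((9,9))),cv2.MORPH_OPEN,np.ones((5,5)))
    k=max(cv2.findContours(m,0,2)[0],key=cv2.contourArea)
    P=np.array([plane(c,*q[0],52)[:2] for q in k],np.float32)
    print(lo,cv2.contourArea(k),cv2.boundingRect(k),cv2.minAreaRect(P),cv2.boxPoints(cv2.minAreaRect(P)).round(1).tolist())
print(g[150:192:3,292:340:3])
```

```text
60 912.0 (285, 151, 47, 35) ((429.5055236816406, 208.48036193847656), (41.13372802734375, 43.63417053222656), 32.67220687866211) [[400.3999938964844, 215.6999969482422], [424.0, 179.0], [458.6000061035156, 201.1999969482422], [435.0, 237.89999389648438]]
75 912.0 (285, 151, 47, 35) ((429.5055236816406, 208.48036193847656), (41.13372802734375, 43.63417053222656), 32.67220687866211) [[400.3999938964844, 215.6999969482422], [424.0, 179.0], [458.6000061035156, 201.1999969482422], [435.0, 237.89999389648438]]
85 928.0 (285, 151, 47, 35) ((424.62841796875, 212.1920623779297), (49.80752182006836, 36.25779724121094), 63.03110885620117) [[397.20001220703125, 198.1999969482422], [429.5, 181.8000030517578], [452.1000061035156, 226.1999969482422], [419.79998779296875, 242.60000610351562]]
[[223 224 222 225 225  86 119 224 227 223 217 225 218 216 222 226]
 [222 221 220 223 117 108  76  92 212 227 226 226 224 220 227 222]
 [215 227 232 158 104 132 128  85  77 178 225 228 222 221 225 219]
 [222 225 190  88 131 130 131 132  97  73 150 228 219 223 226 225]
 [228 216  86 127 129 129 130 130 130 112  74  96 213 218 222 226]
 [224 163 122 127 127 128 129 128 130 130 123  80  76 192 219 224]
 [227 130 126 127 128 127 128 128 125 129 129 127  93 132 221 226]
 [224 198 119 124 127 126 127 117  55 112 129 128 129 117 227 225]
 [221 226 214 121 124 125 125  76  52  52  92 127 127 171 226 224]
 [203 228 227 226 155 124 125 126 100  52 113 126 148 223 226 229]
 [161 146 217 227 228 148 119 124 125 118 126 130 227 226 227 225]
 [159 132 165 229 231 235 213 132 124 125 125 220 227 222 216 216]
 [160 155 160 183 242 242 236 241 136 121 220 226 227 226 221 223]
 [156 154 158 173 243 242 242 244 242 235 238 238 231 224 221 219]]
```

View pics/w1c.png

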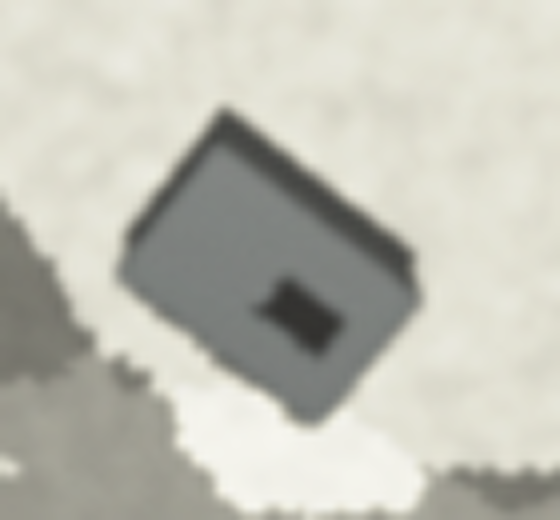

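The crop shows the grey top face with corners near (222,147), (418,300), (313,425) and (120,272), at 8x.

Run:
```python
from h import *
w=np.load("w1.npy");c=(w[0],w[1],w[2],w[3:].reshape(4,4))
K=np.array([(222,147),(418,300),(313,425),(120,272)])/8-.44+[280,135]
P=np.array([plane(c,*k,52)[:2] for k in K]);print(P.round(1),P.mean(0))
d=np.diff(np.r_[P,P[:1]],axis=0);print(np.hypot(*d.T),np.degrees(np.arctan2(d[:,1],d[:,0])))
for q,z in(((277,102),45),((356,95),45),((337,227),45)):print(plane(c,*q,z))
```

```text
[[409.3 216.4]
 [437.7 234.5]
 [449.5 215.2]
 [420.6 197.6]] [429.27937581 215.93054278]
[33.66460668 22.5314376  33.77966987 21.92897482] [  32.45680962  -58.58706236 -148.56924084  121.09770679]
[349.25361313 204.04862915  45.        ]
[370.15401572 284.31558599  45.        ]
[502.53500012 219.27454586  45.        ]
```

```bash
python3 -m pendant '[[[-0.04,-0.01,-0.4],[0,0,0.745],0.2],[[-0.03,0,-0.5],[0,0,0.745],0.2],[[-0.03,0,-0.5],[0,0,0.745],0.2],[[-0.03,0,-0.5],[0,0,0.745],0.2],[[-0.03,0,-0.5],[0,0,0.745],0.2],[[-0.03,0,-0.5],[0,0,0.745],0.2],[[-0.03,0,-0.5],[0,0,0.745],0.2],[[-0.01,-0.02,-0.5],[0,0,0.745],0.2],[[0,0,-0.5],[0,0,0.745],0.2],[[0,0,-0.3],[0,0,0.745],0.2]]' && python3 -m pendant '[[[0,0,0],[0,0,0],0.2],[[0,0,-0.3],[0,0,0],0.2],[[0,0,-0.4],[0,0,0],0.2],[[0,0,-0.4],[0,0,0],0.2],[[0,0,-0.3],[0,0,0],0.2],[[0,0,-0.05],[0,0,0],0.2],[[0,0,0],[0,0,0],0.2],[[0,0,0],[0,0,0],-0.6],[[0,0,0],[0,0,0],-0.6],[[0,0,0],[0,0,0],-0.6]]'
python3 - <<'E'
from plant import bot
print(bot.get_obs()["tcp_rot"])
E
```

```text
time: 1.82
tool_pos: [426.4, 218.2, 76.4]
tcp_rot: [3.141, -0.003, -2.58]
contact_force: [-0.5, -0.6, -0.0]
grip_width: 55.2
finger_force: 0.0
time: 2.65
tool_pos: [428.0, 218.5, 35.1]
tcp_rot: [-3.141, 0.001, -2.585]
contact_force: [0.4, -0.0, -0.0]
grip_width: 39.3
finger_force: 0.0
[-3.14136355e+00  1.26903150e-03 -2.58459550e+00]
```

```bash
python3 -m pendant '[[[0.04,-0.08,0],[0,0,0],-1],[[0,0,0],[0,0,0],-1],[[0,0,0],[0,0,0],-1],[[0,0,0],[0,0,0],-1],[[0,0,0],[0,0,0],-1],[[0,0,0],[0,0,0],-1],[[0,0,0.2],[0,0,0],-1],[[0,0,0.6],[0,0,0],-1],[[0,0,0.9],[0,0,0],-1],[[0,0,0.9],[0,0,0],-1]]'
```

```text
time: 3.48
tool_pos: [427.7, 215.8, 113.0]
tcp_rot: [3.141, -0.003, -2.584]
contact_force: [0.8, -0.2, -0.4]
grip_width: 23.9
finger_force: 29.9
```

```bash
python3 -m pendant '[[[0.2,-0.4,0.5],[0,0,-0.4],-1],[[0.4,-0.7,0.5],[0,0,-0.4],-1],[[0.4,-0.7,0.5],[0,0,-0.4],-1],[[0.4,-0.7,0.5],[0,0,-0.4],-1],[[0.4,-0.7,0.5],[0,0,-0.4],-1],[[0.4,-0.7,0.5],[0,0,-0.4],-1],[[0.4,-0.7,0.5],[0,0,-0.4],-1],[[0.4,-0.7,0.5],[0,0,-0.4],-1],[[0.4,-0.7,0.3],[0,0,-0.4],-1],[[0.4,-0.7,0.3],[0,0,-0.4],-1]]' && python3 -m pendant '[[[0.5,-0.7,0],[0,0,-0.13],-1],[[0.5,-0.7,0],[0,0,-0.13],-1],[[0.5,-0.7,0],[0,0,-0.13],-1],[[0.5,-0.6,0],[0,0,-0.13],-1],[[0.3,-0.4,0],[0,0,-0.13],-1],[[0,0,0],[0,0,0],-1],[[0,0,0],[0,0,0],-1],[[0,0,0],[0,0,0],-1],[[0,0,0],[0,0,0],-1],[[0,0,0],[0,0,0],-1]]'
python3 - <<'E'
from h import *
o=bot.get_obs();print(o["joint_positions"],o["tcp_rot"])
c=cam("wrist");np.save("w2.npy",np.array([c[0],c[1],c[2],*c[3].ravel()]))
cv2.imwrite("pics/w2.png",bot.capture("wrist"))
E
```

```text
time: 4.32
tool_pos: [542.9, 14.0, 251.5]
tcp_rot: [3.141, 0.0, -3.067]
contact_force: [0.6, 0.1, -0.7]
grip_width: 23.6
finger_force: 29.9
time: 5.15
tool_pos: [611.4, -77.1, 250.9]
tcp_rot: [3.141, 0.0, -3.141]
contact_force: [0.4, -0.7, -0.6]
grip_width: 23.5
finger_force: 29.9
[-2.49858556e-01  4.94333779e-01  1.19701308e+00  2.52896509e-04
  1.45019526e+00 -1.82112805e+00] [ 3.14136193e+00  1.11145137e-04 -3.14114992e+00]
```

View pics/w2.png

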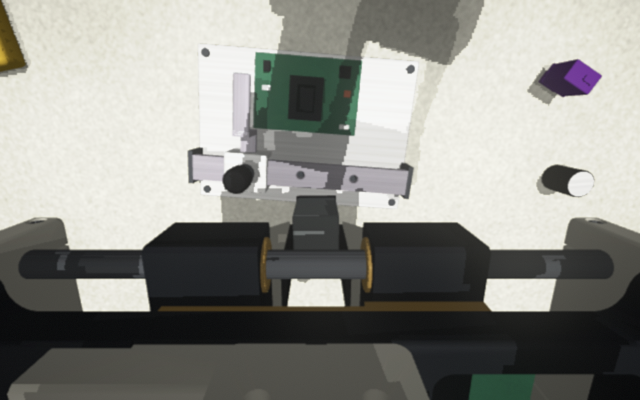

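Run:
```python
from h import *
im=cv2.imread("pics/w2.png")
a=cv2.resize(im[70:130,276:336],(400,400),interpolation=cv2.INTER_CUBIC)   # x6.667
b=cv2.resize(im[190:250,286:346],(400,400),interpolation=cv2.INTER_CUBIC)
f=lambda x:(255*(x/255.)**.5).astype(np.uint8)
cv2.imwrite("pics/w2c.png",np.hstack([f(a),f(b)]))
```

```text
(no output)
```

View pics/w2c.png

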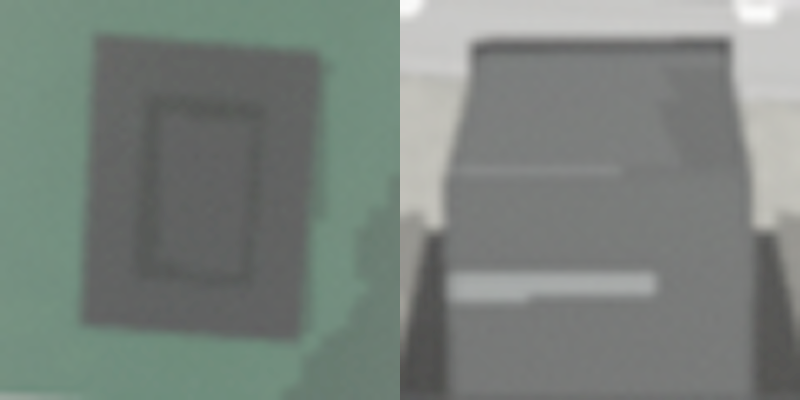

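The left half shows the socket face with corners (95,35), (322,52), (300,342), (80,323) and hole corners (150,97), (265,108), (250,280), (138,272), at 6.67x. The right half shows the held relay: its top -x edge is at row 170, columns 48–350, and its lower edge is at row 45.

Run:
```python
from h import *
w=np.load("w2.npy");c=(w[0],w[1],w[2],w[3:].reshape(4,4))
print("cam",ray(c,320,200)[0])
s=400/60
def m(K,z,off):
    P=np.array([plane(c,*(np.array(k)/s-.42+off),z) for k in K])[:,:2];return P
for n,K in(("face",[(95,35),(322,52),(300,342),(80,323)]),("hole",[(150,97),(265,108),(250,280),(138,272)])):
    P=m(K,32,[276,70]);d=np.diff(np.r_[P,P[:1]],axis=0)
    print(n,P.mean(0).round(1),np.hypot(*d.T).round(1),np.degrees(np.arctan2(d[:,1],d[:,0])).round(1))
o=bot.get_obs();tz=o["tool_pos"][2];print(o["tool_pos"])
print("top edge",m([(48,170),(350,170)],tz+17,[286,190]),"low edge",m([(72,47),(332,47)],tz-23,[286,190]))
g=cv2.cvtColor(cv2.imread("pics/w2.png"),cv2.COLOR_BGR2GRAY)
mk=cv2.inRange(g,0,50);mk[:,:215]=0;mk[:,262]=0;mk[:155]=0;mk[198:]=0
k=max([k for k in cv2.findContours(mk[:, :262].copy(),0,2)[0]],key=cv2.contourArea);print("knob px",cv2.boundingRect(k),cv2.fitEllipse(k))
# rail line/jig plate corners (screws)
for q in((206,52),(411,69),(208,188),(391,201)):print("screw",plane(c,*q,12)[:2].round(1))
for q in((300,175),(353,179)):print("rail hole",plane(c,*q,41)[:2].round(1))
print(plane(c,238,180,101),plane(c,241,87,83))
```

```text
cam [543.94026655 -77.27248542 416.7518234 ]
face [527.5 -89.7] [39.8 49.5 39.9 49. ] [ 85.9  -4.3 -94.8 175.6]
hole [527.5 -89.4] [20.3 29.4 20.1 29.8] [ 84.8  -5.3 -94.  175. ]
[611.44423674 -77.20784574 250.93400667]
top edge [[594.00758645 -88.967048  ]
 [594.01739587 -66.12136114]] low edge [[595.23246429 -89.60611964]
 [595.24408298 -65.03951364]]
knob px (224, 165, 29, 28) ((237.9228057861328, 178.75927734375), (23.85557746887207, 29.798818588256836), 52.753841400146484)
screw [ 473.4 -209.6]
screw [492.8  38.6]
screw [ 641.8 -222. ]
screw [660.1  24.4]
rail hole [618.4 -96.9]
rail hole [623.5 -31.5]
[ 611.78168117 -158.26248591  101.        ] [ 518.78370934 -153.62836128   83.        ]
```

```bash
python3 -m pendant '[[[-0.48,-0.06,-0.2],[0,0,-0.08],-1],[[-0.5,-0.06,-0.5],[0,0,-0.08],-1],[[-0.5,-0.06,-0.6],[0,0,-0.08],-1],[[-0.5,-0.06,-0.7],[0,0,-0.08],-1],[[-0.5,-0.06,-0.7],[0,0,-0.08],-1],[[-0.34,-0.1,-0.7],[0,0,-0.08],-1],[[0,0,-0.7],[0,0,-0.08],-1],[[0,0,-0.6],[0,0,-0.08],-1],[[0,0,-0.4],[0,0,-0.014],-1],[[0,0,-0.2],[0,0,0],-1]]' && python3 -m pendant '[[[0,0,0],[0,0,0],-1],[[0,0,0],[0,0,0],-1],[[0,0,0],[0,0,0],-1],[[0,0,0],[0,0,0],-1],[[0,0,0],[0,0,0],-1],[[0,0,0],[0,0,0],-1],[[0,0,0],[0,0,0],-1],[[0,0,0],[0,0,0],-1],[[0,0,0],[0,0,0],-1],[[0,0,0],[0,0,0],-1]]'
```

```text
time: 6.03
tool_pos: [526.2, -89.4, 90.2]
tcp_rot: [3.141, -0.002, 3.063]
contact_force: [-0.5, -0.6, -0.1]
grip_width: 23.6
finger_force: 29.9
time: 6.87
tool_pos: [527.2, -90.1, 91.5]
tcp_rot: [3.142, 0.0, 3.062]
contact_force: [-0.2, -0.2, -0.6]
grip_width: 23.7
finger_force: 29.9
```

```bash
python3 -m pendant '[[[-0.01,0.01,-0.2],[0,0,0],-1],[[0,0,-0.3],[0,0,0],-1],[[0,0,-0.2],[0,0,0],-1],[[0,0,-0.1],[0,0,0],-1],[[0,0,-0.08],[0,0,0],-1],[[0,0,-0.08],[0,0,0],-1],[[0,0,-0.08],[0,0,0],-1],[[0,0,-0.04],[0,0,0],-1],[[0,0,0],[0,0,0],-1],[[0,0,0],[0,0,0],-1]]'
```

```text
time: 7.7
tool_pos: [526.9, -89.8, 59.2]
tcp_rot: [3.142, 0.0, 3.062]
contact_force: [0.1, -0.3, -0.1]
grip_width: 23.7
finger_force: 29.9
```

No contact force with the plug 8 mm into the hole, so it is entering. Now seating it.

```bash
python3 -m pendant '[[[0,0,-0.05],[0,0,0],-1],[[0,0,-0.05],[0,0,0],-1],[[0,0,-0.04],[0,0,0],-1],[[0,0,-0.03],[0,0,0],-1],[[0,0,-0.02],[0,0,0],-1],[[0,0,-0.02],[0,0,0],-1],[[0,0,0],[0,0,0],-1],[[0,0,0],[0,0,0],-1],[[0,0,0],[0,0,0],-1],[[0,0,0],[0,0,0],-1]]'
```

```text
time: 8.53
tool_pos: [527.0, -89.7, 54.7]
tcp_rot: [-3.141, 0.001, 3.063]
contact_force: [-5.4, 1.2, 16.1]
grip_width: 23.5
finger_force: 29.9
```

```bash
python3 -m pendant '[[[0,0,0],[0,0,0],0.1],[[0,0,0],[0,0,0],0.1],[[0,0,0],[0,0,0],0.1],[[0,0,0],[0,0,0],0.1],[[0,0,0],[0,0,0],0.1],[[0,0,0],[0,0,0],0.1],[[0,0,0],[0,0,0],0.1],[[0,0,0],[0,0,0],0.1],[[0,0,0],[0,0,0],0.1],[[0,0,0.1],[0,0,0],0.1]]' && python3 -m pendant '[[[0,0,0.3],[0,0,0],0.1],[[0,0,0.5],[0,0,0],0.1],[[0,0,0.7],[0,0,0],0.1],[[0,0,0.8],[0,0,0],0.1],[[0.4,0,0.8],[0,0,0],0.1],[[0.6,0,0.8],[0,0,0],0.1],[[0.7,0,0.8],[0,0,0],0.1],[[0.7,0,0.6],[0,0,0],0.1],[[0.4,0,0.5],[0,0,0],0.1],[[0.2,0,0.2],[0,0,0],0.1]]'&& python3 -m pendant '[[[0.1,-0.4,0],[0,0,0],0.1],[[0.1,-0.4,0],[0,0,0],0.1],[[0,-0.2,0],[0,0,0],0.1],[[0,0,0],[0,0,0],0.1],[[0,0,0],[0,0,0],0.1],[[0,0,0],[0,0,0],0.1],[[0,0,0],[0,0,0],0.1],[[0,0,0],[0,0,0],0.1],[[0,0,0],[0,0,0],0.1],[[0,0,0],[0,0,0],0.1]]'
python3 - <<'E'
from h import *
c=cam("wrist");np.save("w3.npy",np.array([c[0],c[1],c[2],*c[3].ravel()]))
im=bot.capture("wrist");cv2.imwrite("pics/w3.png",im)
cv2.imwrite("pics/w3c.png",cv2.resize(im[20:230,150:400],None,fx=2.8,fy=2.8,interpolation=cv2.INTER_CUBIC))
E
```

```text
time: 9.37
tool_pos: [526.5, -89.7, 55.5]
tcp_rot: [3.141, -0.001, 3.062]
contact_force: [0.3, 0.3, -1.0]
grip_width: 50.3
finger_force: 0.0
time: 10.2
tool_pos: [619.0, -89.9, 239.4]
tcp_rot: [-3.141, 0.005, 3.063]
contact_force: [-0.9, -1.0, -0.6]
grip_width: 50.5
finger_force: 0.0
time: 11.03
tool_pos: [622.9, -119.5, 235.9]
tcp_rot: [3.141, 0.0, 3.063]
contact_force: [-0.1, -0.5, 0.7]
grip_width: 50.2
finger_force: 0.0
```

View pics/w3c.png

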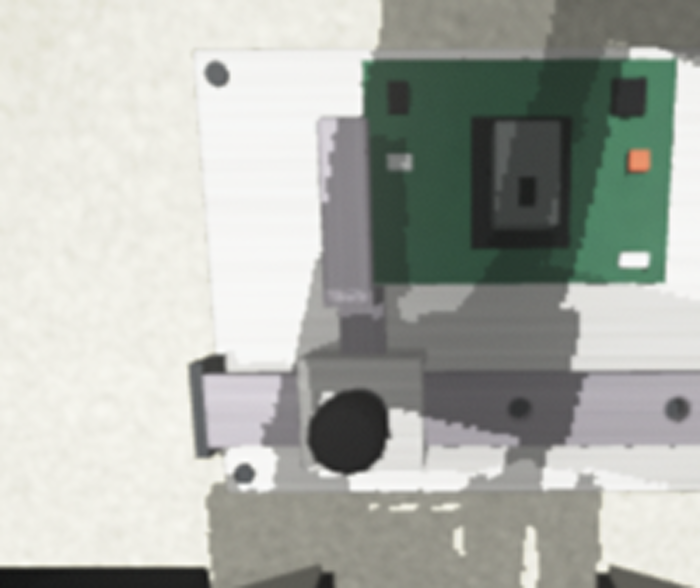

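The relay stands in the socket with its top at crop (495–560, 120–230). The knob disc is at (348,432), and the holes are at (519,408) and (677,408).

Run:
```python
from h import *
w=np.load("w3.npy");c=(w[0],w[1],w[2],w[3:].reshape(4,4))
p=lambda k,z:plane(c,k[0]/2.8-.3+150,k[1]/2.8-.3+20,z)[:2]
P=np.array([p(k,72) for k in((495,120),(560,121),(558,228),(490,230))]);print(P.mean(0),np.hypot(*np.diff(P,axis=0).T))
im=cv2.imread("pics/w3.png");g=cv2.cvtColor(im,cv2.COLOR_BGR2GRAY)
m=np.zeros_like(g);m[155:192,255:292]=cv2.inRange(g,0,55)[155:192,255:292]
m=cv2.morphologyEx(m,cv2.MORPH_OPEN,np.ones((5,5)))
k=max(cv2.findContours(m,0,2)[0],key=cv2.contourArea);print(cv2.boundingRect(k),cv2.minEnclosingCircle(k))
(u,v),r=cv2.minEnclosingCircle(k)
print([plane(c,u,v,z)[:2].round(1) for z in(91,105)], proj(c,(612,-160,105)),proj(c,(612,-160,77)),"r",c[0]*14/(c[3]@[612,-160,105,1])[2])
print([p(k,45) for k in((519,408),(677,408))],p((323,118),83),p((370,118),83))
```

```text
[528.3064802 -90.4622044] [22.95083666 36.22309022 24.72557466]
(261, 160, 27, 28) ((274.047607421875, 172.95237731933594), 14.933441162109375)
[array([ 611.6, -161.5]), array([ 609. , -159.4])] [273.74821045 175.98167534] [277.22011358 170.75597925] r 14.38687869698466
[array([616.65713053, -96.94984509]), array([621.87676379, -31.74080993])] [ 505.17009337 -159.01093586] [ 506.45304952 -143.03255823]
```

```bash
python3 -m pendant '[[[-0.1,-0.4,-0.2],[0,0,0],0.1],[[-0.1,-0.4,-0.4],[0,0,0],0.1],[[-0.1,-0.3,-0.5],[0,0,0],0.1],[[-0.08,-0.28,-0.6],[0,0,0],0.1],[[0,0,-0.5],[0,0,0],0.1],[[0,0,-0.6],[0,0,0],0.1],[[0,0,-0.6],[0,0,0],0.1],[[0,0,-0.6],[0,0,0],0.1],[[0,0,-0.5],[0,0,0],0.1],[[0,0,-0.27],[0,0,0],0.1]]' && python3 -m pendant '[[[0,0,0],[0,0,0],0.1],[[0,0,0],[0,0,0],0.1],[[0,0,0],[0,0,0],-1],[[0,0,0],[0,0,0],-1],[[0,0,0],[0,0,0],-1],[[0,0,0],[0,0,0],-1],[[0,0,0],[0,0,0],-1],[[0,0,0],[0,0,0],-1],[[0,0,0],[0,0,0],-1],[[0,0,0],[0,0,0],-1]]'
```

```text
time: 11.92
tool_pos: [610.1, -161.6, 90.2]
tcp_rot: [3.141, -0.003, 3.062]
contact_force: [-0.3, -0.1, 0.3]
grip_width: 50.1
finger_force: 0.0
time: 12.75
tool_pos: [611.8, -161.1, 92.9]
tcp_rot: [3.141, 0.001, 3.062]
contact_force: [0.8, 0.5, 0.2]
grip_width: 24.3
finger_force: 30.0
```

Width 24.3 mm is less than the 28 mm knob, so I'll test the grip with a small pull.

```bash
python3 - <<'E'
from h import *
for i in range(2):
    im=bot.capture("side");o=bot.get_obs();print(o["grip_width"],o["finger_force"],o["tool_pos"])
cv2.imwrite("pics/s4.png",cv2.resize(im[120:280,270:430],None,fx=3.7,fy=3.7,interpolation=cv2.INTER_CUBIC))
E
python3 -m pendant '[[[0,0,0.05],[0,0,0],-1],[[0,0,0.05],[0,0,0],-1],[[0,0,0.05],[0,0,0],-1],[[0,0,0.05],[0,0,0],-1],[[0,0,0],[0,0,0],-1],[[0,0,0],[0,0,0],-1],[[0,0,0],[0,0,0],-1],[[0,0,0],[0,0,0],-1],[[0,0,0],[0,0,0],-1],[[0,0,0],[0,0,0],-1]]'
```

```text
24.270374281369484 30.000207256525755 [ 611.74010334 -161.09408392   92.86656194]
24.41276725852669 30.00015428289771 [ 611.72764198 -161.0993395    92.82713503]
time: 13.68
tool_pos: [611.6, -161.1, 98.7]
tcp_rot: [3.141, 0.0, 3.062]
contact_force: [4.6, 1.3, -3.7]
grip_width: 24.4
finger_force: 30.0
```

View pics/s4.png

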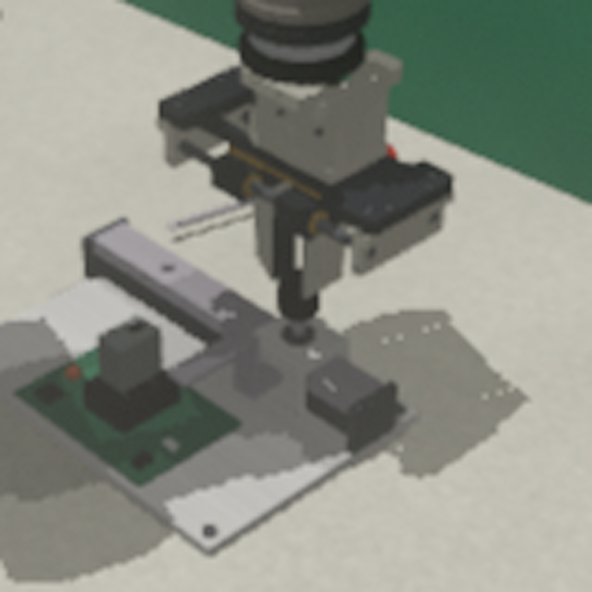

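The fingers hold the knob: 5.8 mm of lift gives about 3.7 N, which matches the spring. Lifting the pin clear.

```bash
python3 -m pendant '[[[0,0,0.06],[0,0,0],-1],[[0,0,0.06],[0,0,0],-1],[[0,0,0.06],[0,0,0],-1],[[0,0,0.06],[0,0,0],-1],[[0,0,0.02],[0,0,0],-1],[[0,0,0],[0,0,0],-1],[[0,0,0],[0,0,0],-1],[[0,0,0],[0,0,0],-1],[[0,0,0],[0,0,0],-1],[[0,0,0],[0,0,0],-1]]'
```

```text
time: 14.52
tool_pos: [611.4, -161.1, 106.3]
tcp_rot: [3.141, -0.0, 3.062]
contact_force: [6.0, 0.8, -8.3]
grip_width: 24.3
finger_force: 30.0
```

```bash
python3 -m pendant '[[[0.01,0.1,0],[0,0,0],-1],[[0.02,0.25,0],[0,0,0],-1],[[0.03,0.35,0],[0,0,0],-1],[[0.03,0.4,0],[0,0,0],-1],[[0.03,0.4,0],[0,0,0],-1],[[0.03,0.35,0],[0,0,0],-1],[[0.02,0.2,0],[0,0,0],-1],[[0.01,0.11,0],[0,0,0],-1],[[0,0,0],[0,0,0],-1],[[0,0,0],[0,0,0],-1]]' && python3 -m pendant '[[[0,0,0],[0,0,0],-1],[[0,0,0],[0,0,0],-1],[[0,0,0],[0,0,0],-1],[[0,0,0],[0,0,0],-1],[[0,0,0],[0,0,0],-1],[[0,0,0],[0,0,0],-1],[[0,0,0],[0,0,0],-1],[[0,0,0],[0,0,0],-1],[[0,0,0],[0,0,0],-1],[[0,0,0],[0,0,0],-1]]'
```

```text
time: 15.35
tool_pos: [616.6, -95.6, 106.4]
tcp_rot: [3.141, -0.001, 3.063]
contact_force: [3.3, 0.6, -7.4]
grip_width: 24.2
finger_force: 30.0
time: 16.18
tool_pos: [616.7, -96.4, 106.5]
tcp_rot: [-3.142, -0.0, 3.062]
contact_force: [-1.4, -0.1, -9.0]
grip_width: 24.2
finger_force: 30.0
```

```bash
python3 -m pendant '[[[0,0,-0.06],[0,0,0],-1],[[0,0,-0.06],[0,0,0],-1],[[0,0,-0.06],[0,0,0],-1],[[0,0,-0.06],[0,0,0],-1],[[0,0,-0.06],[0,0,0],-1],[[0,0,-0.02],[0,0,0],-1],[[0,0,0],[0,0,0],-1],[[0,0,0],[0,0,0],-1],[[0,0,0],[0,0,0],-1],[[0,0,0],[0,0,0],-1]]'
```

```text
time: 17.02
tool_pos: [616.9, -96.4, 97.1]
tcp_rot: [-3.142, 0.0, 3.062]
contact_force: [-2.1, 0.4, -2.3]
grip_width: 24.6
finger_force: 30.0
```

The force is -2.3 N, so the spring is still pulling down: the pin has entered the hole. Pushing it home.

```bash
python3 -m pendant '[[[0,0,-0.05],[0,0,0],-1],[[0,0,-0.05],[0,0,0],-1],[[0,0,-0.05],[0,0,0],-1],[[0,0,-0.05],[0,0,0],-1],[[0,0,-0.05],[0,0,0],-1],[[0,0,-0.04],[0,0,0],-1],[[0,0,-0.02],[0,0,0],-1],[[0,0,0],[0,0,0],-1],[[0,0,0],[0,0,0],-1],[[0,0,0],[0,0,0],-1]]'
```

```text
time: 17.85
tool_pos: [617.1, -96.5, 88.7]
tcp_rot: [-3.141, 0.001, 3.062]
contact_force: [-5.2, 1.8, 6.5]
grip_width: 24.5
finger_force: 30.0
```

```bash
python3 -m pendant '[[[0,0,-0.02],[0,0,0],-1],[[0,0,0],[0,0,0],-1],[[0,0,0],[0,0,0],-1],[[0,0,0],[0,0,0],-1],[[0,0,0],[0,0,0],-1],[[0,0,0],[0,0,0],-1],[[0,0,0],[0,0,0],-1],[[0,0,0],[0,0,0],-1],[[0,0,0],[0,0,0],-1],[[0,0,0],[0,0,0],-1]]'
python3 - <<'E'
from h import *
im=bot.capture("side")
cv2.imwrite("pics/s5.png",cv2.resize(im[120:280,250:410],None,fx=3.7,fy=3.7,interpolation=cv2.INTER_CUBIC))
E
```

```text
time: 18.68
tool_pos: [617.2, -96.5, 88.6]
tcp_rot: [-3.141, 0.001, 3.062]
contact_force: [-6.0, 1.2, 10.2]
grip_width: 24.8
finger_force: 30.0
```

View pics/s5.png

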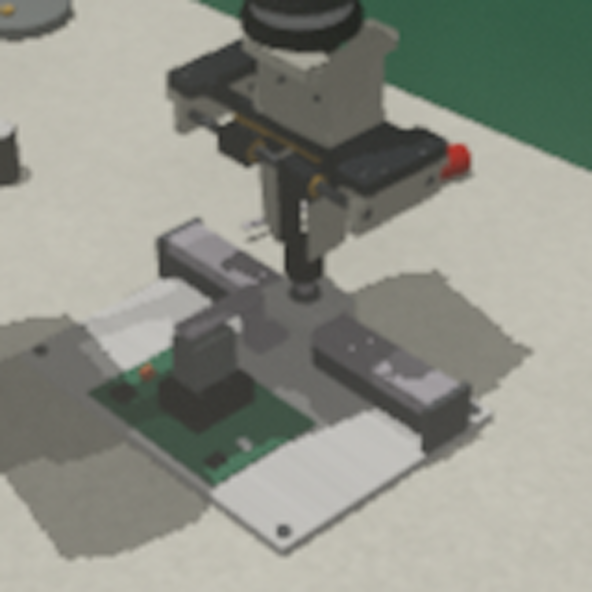

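The arm lies over the seated relay at (205,320). The knob is held against its stop at 10 N with no further travel, so the pin is home. Handing in.

```bash
python3 -c "
from plant import bot
print(bot.close_job())"
```

```text
the job is handed in; nothing more can be done
None
```

I handed the job in at about 18.7 s with the relay plugged in, the hold-down arm over it at the next hole, and the knob still held fully down at about 10 N; no pass/fail verdict came back.

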